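# Lay a standing sweet mould on the board and scrape its face

### The job

The wooden sweet mould stands on end beside the low moulding board, its carved face turned away from the board. Without picking it up, slide it, still standing, squarely against the board's near edge, push it high so that it tips over that edge onto the board with the carving up, and push it on until its leading end is flush against the rail. Then take the scraper by its grip, rest its sole flat on the carved face near the end away from the rail, draw it over the middle to the rail end with light, unbroken contact (its long sole crosswise to the stroke), and stand it back in its tray, leaving the packed sweet, the loose sweet and the ring cutter where they are.

Things in the scene. Friction and masses are not known exactly. Their poses are not given: they have to be found in the camera images.
- board: Fixed pale-wood board on the table, 12 mm thick. Origin: on the table, under it; its +x axis is the direction of tipping, pushing and scraping, z up. It spans x -100 mm (near edge: a 12 mm step, the stop) to +150 mm and y -105 to +105 mm.
- rail (a point): Middle of the foot of the rail's face (board x = +60 mm, y = 0, on the board's top). The rail is a bar of the same wood fixed across the board, 20 mm thick, 150 mm long, rising 26 mm above the board's top. Axes as board.
- mould: Loose brown wooden block, 66 (x) by 90 (y) by 105 mm (z), 0.35 to 0.55 kg, standing on end 20 to 35 mm short of the board's near edge, turned up to 15 degrees from square. Origin: centre of its foot. The carved face (dark five-petal flower) is at x = -33 mm; its +x points to the board. Pushed below about 28 mm it slides; pushed near its top it tips.
- mould_mid (a point): Centre of the block, 52.5 mm up its z axis from the foot; axes as mould. Once it lies on the board, its z axis points to the rail and its carved face is up, 78 mm above the table.
- mould_top (a point): Centre of the mould's end face opposite the foot, 105 mm up its z axis; once it lies on the board this is its leading end, which goes against the rail.
- mould_heel (a point): Middle of the mould's lower edge on the board side (x = +33 mm, z = 0 of mould); touches the foot of the board's near edge when slid up to it.
- tray: Fixed shallow square steel tray, 150 by 150 mm outside, walls 12 mm high and 4 mm thick, floor 4 mm thick. Origin: centre of its underside, on the table. It lies to the left or to the right of the board.
- scraper: Loose scraper standing on its sole in the tray, 0.16 kg: a flat steel sole 36 mm (x) by 84 mm (y) by 8 mm, with an upright dark wooden grip on it, 20 mm thick (x), 62 mm long (y), from 8 to 52 mm above the sole. Origin: centre of the sole's underside; z up.
- scraper_mid (a point): Middle of the scraper's grip, 30 mm above the sole's underside, the point to grasp across the 20 mm thickness (own x axis); axes as scraper.
- scraper_sole (a point): Centre of the scraper's sole underside; axes as scraper.
- pack: Bystander, leave alone: black sweet pack with a clear cover, 150 by 100 by 54 mm, on the side of the board opposite the tray. Origin: centre of its underside.
- sweet: Bystander, leave alone: small round pink sweet, 42 mm wide, 33 mm high, on the board beyond the rail. Origin: centre of its underside.
- cutter: Bystander, leave alone: steel ring cutter, 28 mm wide, 22 mm high, on the board at the +y side of the mould's path, about 83 mm from the board's middle line. Origin: centre of its underside.
Mind the look-alikes: they are no part of the job. Leave any pink look-alike of the scraper alone.

How it is judged:
On the way, in this order (a step that is already met when the one before it is completed fails the run):
1. the mould, still upright, stands squarely against the board's near edge (within 6 mm and 0.14 rad) (angle between mould's own z axis and vertical below 0.1 rad and x of mould_heel in the frame of board above -0.106 m and angle between the x axis of mould and the x axis of board, either way round below 0.14 rad), for 0.1 s.
2. the mould lies flat on the board, carved face up (angle between mould's own x axis and vertical above 2.95 rad and height (world z) of mould_mid between 0.035 and 0.057 m), for 0.2 s.
3. the mould's leading end is flush against the rail (within 6 mm, 0.12 rad, 30 mm of the middle line) (all of step 2 and x of mould_top in the frame of board above 0.054 m and angle between the z axis of mould and the x axis of board, either way round below 0.12 rad and y of mould_mid in the frame of board between -0.03 and 0.03 m), for 0.2 s.
4. the scraper's sole bears flat and lightly (0.5 to 40 N) on the carved face near the end away from the rail (sole centre within 38 mm of that end) (contact force between scraper and mould between 0.5 and 40 N and x of scraper_sole in the frame of mould below -0.028 m and angle between the z axis of scraper and the x axis of mould, either way round below 0.2 rad and angle between the x axis of scraper and the z axis of mould, either way round below 0.35 rad and y of scraper_sole in the frame of mould between -0.025 and 0.025 m and z of scraper_sole in the frame of mould below 0.038 m), for 0.05 s.
5. still bearing lightly, the scraper passes the second quarter of the face (contact force between scraper and mould between 0.5 and 40 N and x of scraper_sole in the frame of mould below -0.028 m and angle between the z axis of scraper and the x axis of mould, either way round below 0.2 rad and angle between the x axis of scraper and the z axis of mould, either way round below 0.35 rad and y of scraper_sole in the frame of mould between -0.025 and 0.025 m and z of scraper_sole in the frame of mould between 0.04 and 0.052 m), for 0.02 s.
6. still bearing lightly, the scraper passes the third quarter of the face (contact force between scraper and mould between 0.5 and 40 N and x of scraper_sole in the frame of mould below -0.028 m and angle between the z axis of scraper and the x axis of mould, either way round below 0.2 rad and angle between the x axis of scraper and the z axis of mould, either way round below 0.35 rad and y of scraper_sole in the frame of mould between -0.025 and 0.025 m and z of scraper_sole in the frame of mould between 0.054 and 0.066 m), for 0.02 s.
7. still bearing lightly, the scraper reaches the rail end of the face (sole centre within 37 mm of it) (contact force between scraper and mould between 0.5 and 40 N and x of scraper_sole in the frame of mould below -0.028 m and angle between the z axis of scraper and the x axis of mould, either way round below 0.2 rad and angle between the x axis of scraper and the z axis of mould, either way round below 0.35 rad and y of scraper_sole in the frame of mould between -0.025 and 0.025 m and z of scraper_sole in the frame of mould above 0.068 m), for 0.05 s.
At the end, for the whole second after the job is handed in: The mould lies flat on the board, carved face up, its leading end within 6 mm of the rail, square to it within 0.12 rad and within 30 mm of the board's middle line; the scraper stands upright on the tray's floor, its centre within 55 mm of the tray's centre; both are at rest and released (all of step 3 and linear speed of each of mould, scraper below 0.02 m/s and angle between scraper's own z axis and vertical below 0.1 rad and height (world z) of scraper_sole below 0.008 m and horizontal distance between scraper_sole and tray below 0.055 m and contact force between scraper and tray above 0.1 N); the robot touches nothing.
It fails at once if the mould is picked up (its centre rises above 100 mm) (height (world z) of mould_mid above 0.1 m).
It fails at once if a bystander (pack, sweet or cutter) is moved by more than 20 mm (distance of any of pack, sweet, cutter from where it was at the start of the episode above 0.02 m).
It also fails if it takes over 72 s, if anything falls off the work surface, if the arm or the gripper's body presses on something with over 40 N, if the wrist force passes 120 N, or if a joint passes its speed limit or range.

### The arm

A 6-joint arm with a two-finger parallel gripper is mounted at the origin on the work surface. World frame = base frame: x ahead of the robot, y to its left, z up, the work surface at z = 0. Lengths are in m, angles in rad, forces in N, time in s.
With the tool pointing down it reaches from about 0.275 to 0.825 m from the base axis. Payload 5.2 kg.
Tool frame: the origin (TCP) lies at the centre of the arm's flange, where the gripper is bolted on; the fingertips stand 186 mm ahead of it and the grasp point (between the pads) lies 167 mm ahead of it; z points along the fingers, y is the line along which they close (so a half turn about z gives the same grasp; the last joint's range is limited). The gripper opens to 93 mm and grips with 3 to 60 N. Pads are 15 mm wide; open, the fingers measure 128 mm over their backs; the gripper's body (75 mm by 188 mm) begins 65 mm behind the grasp point.
Start: joints at [0.927, 0.259, 1.535, -0, 1.348, -0.203], TCP at [0.235, 0.497, 0.405] pointing down, gripper open.
Joint ranges: [-3.14, 3.14], [-0.91, 2.08], [0.19, 2.58], [-1.22, 4.36], [0.22, 2.71], [-3.12, 3.12]. Speed limits (rad/s): [2.57, 2.57, 3.14, 3.14, 3.14, 3.14].

### API

Orientations are given as a unit quaternion [w, x, y, z].
In Python, from cell import read_state, capture, job_done gives the robot as it stands.
- The arm moves only by the tool play_rows, never from a script. Its argument "plan" is a list of rows, each an object of numbers: "hand": the finger opening in mm, from 0 to 93; "x", "y", "z": the shift along the world's x, y, z in mm; "wx", "wy", "wz": the turn, a rotation vector about the world's x, y, z in rad. In form: [{"hand": .., "x": .., "y": .., "z": .., "wx": .., "wy": .., "wz": ..}, ...]. A call has 1 to 12 rows; each row is the pose to reach, as a shift and turn from the pose commanded when the call began; what a row does not reach only later rows make up. A row lasts 1/8 s, in which the tool goes at most 62.5 mm and 10.7 degrees, less where a joint would pass 70% of its speed; a pose out of reach is approached as far as the arm can. A call with a gripper value outside its range is refused whole. The fingers move at their own pace and stop on an object; "squeeze" is the grip in N (left out, the last holds). Time passes only in rows, so rows that repeat a pose let the fingers close. It gives the time, the measured TCP pose, the force, the opening and the grip force at its end, in the units of the state.
- read_state(): the state, without advancing time (a new reading comes with each control period).
- capture(name): name is "scene" or "top" or "wrist"; returns a dict with "color" (420x560x3 uint8, red, green, blue), "depth" (420x560 float32, m along the optical axis (not along the pixel's ray), 0 where there is no reading), "K" (3x3 intrinsics, pixels), "R" (3x3) and "t" (3): a world point X has camera coordinates R X + t; the wrist camera has in their place "hand_eye" (4x4, takes a point from camera to tool coordinates, whose origin is the TCP and whose axes are the flange's). Camera axes: x right, y down, z forward; pixel columns grow to the right and rows downward; lengths in m; the calibration is good to about 2 mm. A picture is of the moment at which its call begins: read the wrist's pose just before it.
- job_done(): hands the job in; it is judged then, once.
The state is a dict: "time_s": time; "joint_pos": joint angles; "joint_velocities": joint speeds; "tau": joint torques, N m; "ee_pos": TCP position; "tcp_rot": TCP orientation; "force": force on the tool from outside, world axes, zero at the start; "torque": the same for the moment, N m; "opening": opening from 0.0 (shut) to 1.0 (fully open); "finger_force": force on a finger pad.
Only numpy, scipy, OpenCV 4.12 (cv2) and the standard library are available. Lean on these libraries where they do the work, as an engineer would, in place of code of your own. Each camera call takes 0.05 s, during which the arm holds its last target. There are 200 camera calls.

## Working session

There is one attempt and no reset: what is moved stays moved. The work goes in short steps, Python scripts to look and compute and a tool call to move; the robot and the scene stay as the last step left them, time stands still between calls to the robot, and variables do not carry over. Pictures are saved under pics/ and viewed, at most 10 in all, crops included, and the job is handed in when it is done.

Besides the shell and the picture viewer there is one more tool, called after "Request:" as name([rows], argument=value, ...), one row to a line, values as JSON. play_rows: Moves the arm, as the interface text tells. Its arguments: {"type":"object","properties":{"plan":{"type":"array"},"squeeze":{"type":"number"}},"required":["plan"]}

```bash
mkdir -p pics; ls; python3 - <<'E'
from cell import *
import cv2,numpy as np
s=read_state();print({k:np.round(v,3).tolist() for k,v in s.items()})
for n in("top","scene"):
    c=capture(n);cv2.imwrite(f"pics/{n}0.png",c["color"][:,:,::-1]);np.savez(f"{n}0.npz",**c)
    print(n,c["K"].round(1).tolist(),c["R"].round(3).tolist(),c["t"].round(3).tolist())
E
```

```text
pics
{'time_s': 0.0, 'joint_pos': [0.927, 0.259, 1.536, 0.0, 1.348, -0.203], 'joint_velocities': [0.001, 0.001, -0.002, 0.001, -0.0, -0.0], 'tau': [-0.0, -43.732, -28.4, 0.072, 0.042, -0.0], 'ee_pos': [0.235, 0.497, 0.404], 'tcp_rot': [-0.0, 0.219, 0.976, -0.001], 'force': [0.034, -0.037, -0.092], 'torque': [0.033, 0.017, -0.043], 'finger_force': 0.0, 'opening': 1.002}
top [[437.1, 0.0, 278.7], [0.0, 437.1, 210.7], [0.0, 0.0, 1.0]] [[-0.013, -1.0, 0.01], [-0.985, 0.011, -0.169], [0.169, -0.012, -0.986]] [-0.006, 0.477, 1.07]
scene [[413.3, 0.0, 285.5], [0.0, 413.3, 208.4], [0.0, 0.0, 1.0]] [[-0.398, 0.917, 0.018], [0.487, 0.228, -0.843], [-0.777, -0.327, -0.538]] [0.182, -0.15, 1.314]
```

View pics/top0.png

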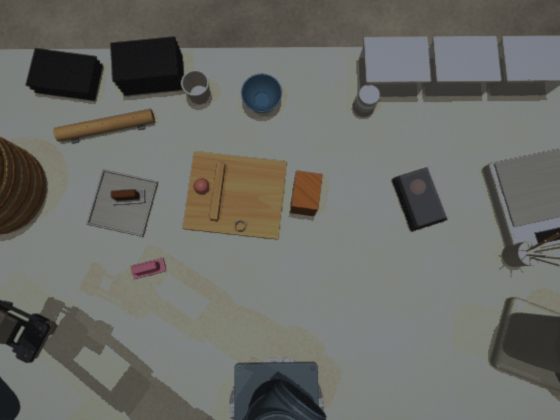

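View pics/scene0.png

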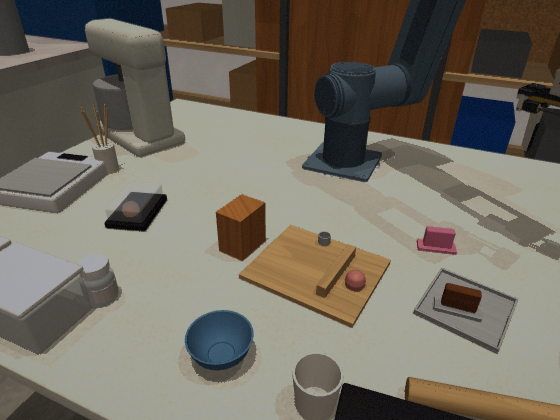

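The top view shows the board at about (235,195) with its rail near column 217. The mould is at (307,193) right of the board, and the tray with the scraper is at (124,198). The pink look-alike is at (148,268), the cutter at (240,226) and the pack at (420,198). Board +x points image-left, which is about world +y.

```bash
cat > h.py <<'E'
import numpy as np,cv2
from cell import *
def cloud(c):
    d=c["depth"];v,u=np.indices(d.shape);K=c["K"]
    P=np.stack([(u-K[0,2])*d/K[0,0],(v-K[1,2])*d/K[1,1],d],-1)
    return (P-c["t"])@c["R"]          # R^T (P-t)
def rays(c,uv,z):
    K=c["K"];uv=np.atleast_2d(uv).astype(float)
    r=np.c_[(uv-[K[0,2],K[1,2]])/[K[0,0],K[1,1]],np.ones(len(uv))]@c["R"];o=-c["R"].T@c["t"]
    return o+r*((z-o[2])/r[:,2])[:,None]
def big(m):
    m=m.astype(np.uint8);n,l,s,_=cv2.connectedComponentsWithStats(m)
    return l==1+np.argmax(s[1:,4])
def rect(c,m,z):
    """largest blob of mask -> contour cast on plane z -> min area rect (mm, deg)"""
    k=max(cv2.findContours(big(m).astype(np.uint8),0,1)[0],key=len)[:,0]
    p=rays(c,k,z)[:,:2]*1000
    return cv2.minAreaRect(p.astype(np.float32))
def win(shape,u0,u1,v0,v1):
    m=np.zeros(shape[:2],bool);m[v0:v1,u0:u1]=1;return m
E
python3 - <<'E'
from h import *
c=np.load("top0.npz");X=cloud(c);z=X[...,2];col=c["color"]
hsv=cv2.cvtColor(col,cv2.COLOR_RGB2HSV)
W=lambda *a:win(col.shape,*a)
print("table z",np.median(z[300:330,250:300]),z[195,270],z[190,217],z[193,300:320].round(3),z[195,110:140].round(3))
for n,w,lo,hi,pl in[("board",(175,295,145,245),.007,.05,.012),("rail",(175,250,145,245),.028,.05,.038),("mould",(285,330,160,225),.095,.12,.105),
  ("tray",(80,165,165,240),.002,.016,.012),("scr",(95,155,180,210),.035,.07,.056),("cutter",(230,252,215,236),.02,.05,.034),("pack",(390,450,160,235),.03,.07,.054)]:
    m=W(*w)&(z>lo)&(z<hi);mm=big(m);print(n,mm.sum(),[np.round(q,1).tolist() if np.ndim(q) else round(q,2) for q in rect(c,m,pl)],"med z",np.median(z[mm]).round(4),"mean",X[mm].mean(0).round(4))
# color of interest
print(hsv[195,270],hsv[193,305],hsv[193,315],hsv[190,217],hsv[300,270],hsv[230,115],hsv[195,118],hsv[195,142])
E
```

```text
table z -0.0004676358141497774 0.014191274629550336 0.03841672531291088 [0.106 0.107 0.101 0.108 0.106 0.105 0.105 0.104 0.107 0.104 0.104 0.103
 0.107 0.101 0.108 0.107 0.105 0.104 0.103 0.108] [0.045 0.057 0.059 0.058 0.058 0.058 0.053 0.056 0.053 0.056 0.054 0.053
 0.054 0.054 0.051 0.057 0.054 0.053 0.053 0.051 0.054 0.053 0.056 0.057
 0.055 0.047 0.037 0.032 0.021 0.01 ]
board 7296 [[527.9, 102.5], [249.6, 209.9], 82.93] med z 0.0117 mean [0.5257 0.1023 0.0139]
rail 462 [[532.9, 146.2], [21.3, 149.9], 82.83] med z 0.0372 mean [0.5319 0.1468 0.037 ]
mould 1000 [[516.6, -78.5], [65.7, 91.1], 81.36] med z 0.1042 mean [ 0.5165 -0.0785  0.1042]
tray 2387 [[509.7, 399.1], [163.0, 158.8], 78.14] med z 0.0048 mean [0.5077 0.3984 0.0058]
scr 236 [[521.9, 379.0], [23.5, 65.1], 3.55] med z 0.0539 mean [0.5229 0.3799 0.0525]
cutter 38 [[442.3, 89.3], [25.5, 25.6], 89.32] med z 0.032 mean [0.4432 0.0891 0.0313]
pack 1938 [[508.1, -376.2], [137.6, 93.7], 16.85] med z 0.053 mean [ 0.5078 -0.3771  0.0522]
[ 20 116 128] [ 13 168 109] [ 13 169 124] [ 16 129 128] [ 50  12 129] [30  8 90] [ 10 161  68] [30  8 98]
```

```bash
python3 - <<'E'
import cv2
a=cv2.imread("pics/top0.png")[145:245,80:335]
cv2.imwrite("pics/crop0.png",cv2.resize(a,None,fx=3.1,fy=3.1,interpolation=2))
E
```

```text
(no output)
```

View pics/crop0.png

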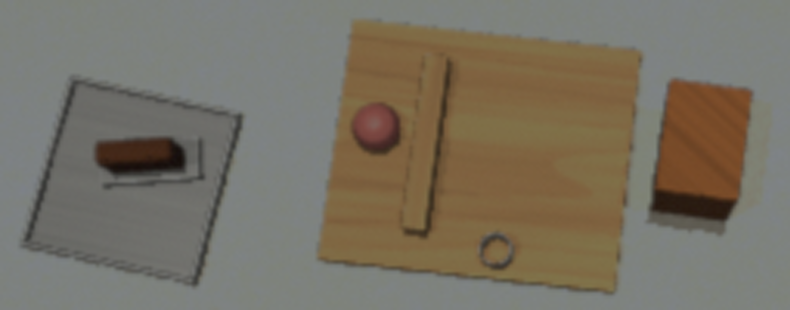

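The crop shows the board's near edge running from (640,50) to (615,290), with the mould beside it and almost parallel to it. The tray corners are at (72,77), (242,115), (197,285) and (23,245), and the scraper grip is centred at about (140,155). The measured sizes match the given ones: board 250x210, rail 150x21, mould 66x91. I'll compute the push poses next.

```bash
cat >> h.py <<'E'
from scipy.spatial.transform import Rotation as Ro
A=np.radians(82.9);D=np.array([np.cos(A),np.sin(A),0]);L=np.array([-np.sin(A),np.cos(A),0]);B0=np.array([.5248,.0777,0])
def b2w(x,y,z): return B0+(x*D+y*L)/1000+[0,0,z/1000]     # mm board -> world m
def w2b(p): q=(np.asarray(p)-B0)*1000; return np.array([q@D,q@L,q[2]])
def rot(ydeg,tilt=0):   # tool down, y axis at ydeg in world; tilted so tip leads along tool x
    a=np.radians(ydeg);y=np.array([np.cos(a),np.sin(a),0]);z=np.array([0,0,-1.]);x=np.cross(y,z)
    M=np.c_[x,y,z];return Ro.from_rotvec(np.radians(tilt)*y)*Ro.from_matrix(M)
def tcp(): 
    s=read_state();q=s["tcp_rot"];return np.array(s["ee_pos"]),Ro.from_quat([q[1],q[2],q[3],q[0]]),s
def go(point,R,ahead=.186):
    p,R0,s=tcp();t=np.asarray(point)-ahead*R.as_matrix()[:,2]
    print("shift mm",((t-p)*1000).round(1),"turn",(R*R0.inv()).as_rotvec().round(3),"tcp",t.round(3))
E
python3 - <<'E'
from h import *
c=dict(np.load("top0.npz"))
k=np.array([[72,77],[242,115],[197,285],[23,245]])/3.1+[80,145]
w=rays(c,k,.010)*1000;print("tray",w.round(1)[:,:2].tolist(),w.mean(0).round(1),[np.linalg.norm(w[i]-w[i-1]).round(1) for i in range(4)])
for p in[(.5166,-.0785,0),(.4423,.0893,0),(.5219,.379,0)]:print(w2b(p).round(1))
p,R,s=tcp();print(R.as_matrix().round(2).tolist())
R=rot(-7.1,35);print(R.as_matrix().round(2).tolist())
go(b2w(-235,-11,120),R);go(b2w(-235,-11,14),R);print(D.round(3))
E
```

```text
tray [[597.1, 450.2], [562.2, 304.5], [417.5, 337.0], [452.8, 483.1]] [507.4 393.7  10. ] [np.float64(147.9), np.float64(149.8), np.float64(148.3), np.float64(150.3)]
[-156.   -11.2    0. ]
[ 1.3 83.3  0. ]
[298.6  40.1   0. ]
[[-0.9, 0.43, -0.0], [0.43, 0.9, -0.0], [0.0, -0.0, -1.0]]
[[0.1, 0.99, 0.07], [0.81, -0.12, 0.57], [0.57, -0.0, -0.82]]
shift mm [ 259.  -760.  -131.7] turn [ 0.571  0.313 -1.213] tcp [ 0.493 -0.263  0.272]
shift mm [ 259.  -760.  -237.7] turn [ 0.571  0.313 -1.213] tcp [ 0.493 -0.263  0.166]
[0.124 0.992 0.   ]
```

Request:
play_rows([
  {"hand":50,"x":20,"y":-60,"z":0,"wx":0.05,"wy":0.03,"wz":-0.1},
  {"hand":50,"x":45,"y":-120,"z":0,"wx":0.1,"wy":0.06,"wz":-0.2},
  {"hand":50,"x":65,"y":-180,"z":0,"wx":0.14,"wy":0.08,"wz":-0.3},
  {"hand":50,"x":85,"y":-240,"z":0,"wx":0.19,"wy":0.1,"wz":-0.4},
  {"hand":50,"x":105,"y":-300,"z":0,"wx":0.24,"wy":0.13,"wz":-0.5},
  {"hand":50,"x":125,"y":-360,"z":0,"wx":0.28,"wy":0.16,"wz":-0.6},
  {"hand":50,"x":145,"y":-420,"z":0,"wx":0.33,"wy":0.18,"wz":-0.7},
  {"hand":50,"x":165,"y":-480,"z":0,"wx":0.38,"wy":0.21,"wz":-0.8},
  {"hand":50,"x":185,"y":-540,"z":0,"wx":0.42,"wy":0.23,"wz":-0.9},
  {"hand":50,"x":205,"y":-600,"z":0,"wx":0.47,"wy":0.26,"wz":-1.0},
  {"hand":50,"x":235,"y":-660,"z":0,"wx":0.52,"wy":0.29,"wz":-1.1},
  {"hand":50,"x":250,"y":-720,"z":0,"wx":0.571,"wy":0.313,"wz":-1.213},
])

```text
time_s: 1.6
ee_pos: [0.4817, -0.2124, 0.4043]
tcp_rot: [-0.199, 0.716, 0.63, 0.226]
force: [1.1, 1.0, 0.7]
opening: 0.539
finger_force: 0.0
```

```bash
python3 - <<'E'
from h import *
R=rot(-7.1,35);go(b2w(-235,-11,60),R);go(b2w(-235,-11,14),R)
print(tcp()[2]["joint_pos"])
E
```

```text
shift mm [  11.8  -50.4 -191.9] turn [-0.002 -0.     0.004] tcp [ 0.493 -0.263  0.212]
shift mm [  11.8  -50.4 -237.9] turn [-0.002 -0.     0.004] tcp [ 0.493 -0.263  0.166]
[-0.79008768  0.30885181  1.54969088  0.47334901  1.67767982 -0.70601974]
```

Request:
play_rows([
  {"hand":50,"x":8,"y":-40,"z":-50},
  {"hand":50,"x":8,"y":-40,"z":-100},
  {"hand":50,"x":8,"y":-40,"z":-150},
  {"hand":50,"x":8,"y":-40,"z":-200},
  {"hand":50,"x":8,"y":-40,"z":-230},
  {"hand":50,"x":8,"y":-40,"z":-237},
  {"hand":50,"x":8,"y":-40,"z":-237},
])

```text
invalid input
```

```bash
python3 - <<'E'
from h import *
R=rot(-7.1,35);go(b2w(-235,-11,14),R);print(tcp()[2]["force"])
c=capture("scene");cv2.imwrite("pics/s1.png",c["color"][:,:,::-1])
E
```

```text
shift mm [  11.8  -50.4 -237.9] turn [-0.002 -0.     0.004] tcp [ 0.493 -0.263  0.166]
[1.1475193  1.0233183  0.66982433]
```

View pics/s1.png

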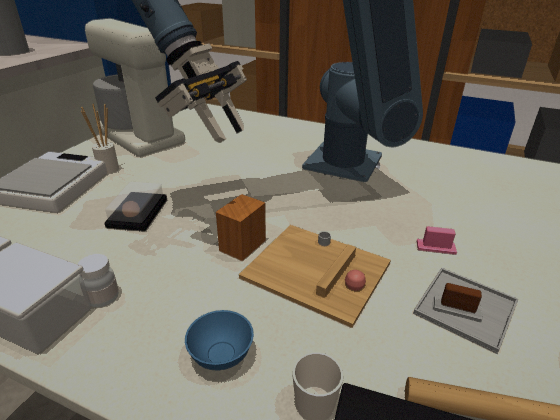

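The move was refused because every row needs all its keys. The picture shows the tilted gripper at about (215,95), hanging above and behind the mould at (242,228).

Request:
play_rows([
  {"hand":50,"x":8,"y":-40,"z":-50,"wx":0,"wy":0,"wz":0},
  {"hand":50,"x":8,"y":-40,"z":-100,"wx":0,"wy":0,"wz":0},
  {"hand":50,"x":8,"y":-40,"z":-150,"wx":0,"wy":0,"wz":0},
  {"hand":50,"x":8,"y":-40,"z":-200,"wx":0,"wy":0,"wz":0},
  {"hand":50,"x":8,"y":-40,"z":-230,"wx":0,"wy":0,"wz":0},
  {"hand":50,"x":8,"y":-40,"z":-237,"wx":0,"wy":0,"wz":0},
  {"hand":50,"x":8,"y":-40,"z":-237,"wx":0,"wy":0,"wz":0},
])

```text
time_s: 2.52
ee_pos: [0.4892, -0.2502, 0.168]
tcp_rot: [-0.199, 0.715, 0.631, 0.226]
force: [-0.1, 0.0, -0.5]
opening: 0.538
finger_force: 0.0
```

```bash
python3 - <<'E'
from h import *
R=rot(-7.1,35);go(b2w(-200,-11,14),R);go(b2w(-178,-11,14),R);print(tcp()[2]["force"])
E
```

```text
shift mm [ 8.6 22.2 -1.6] turn [0.    0.001 0.   ] tcp [ 0.498 -0.228  0.166]
shift mm [11.3 44.1 -1.6] turn [0.    0.001 0.   ] tcp [ 0.501 -0.206  0.166]
[-0.08561724  0.03808016 -0.46770835]
```

Request:
play_rows([
  {"hand":50,"x":6,"y":4,"z":-1,"wx":0,"wy":0,"wz":0},
  {"hand":50,"x":8,"y":14,"z":-1,"wx":0,"wy":0,"wz":0},
  {"hand":50,"x":8.5,"y":22,"z":-1,"wx":0,"wy":0,"wz":0},
  {"hand":50,"x":9,"y":27,"z":-1,"wx":0,"wy":0,"wz":0},
  {"hand":50,"x":10,"y":32,"z":-1,"wx":0,"wy":0,"wz":0},
  {"hand":50,"x":10.5,"y":36,"z":-1,"wx":0,"wy":0,"wz":0},
  {"hand":50,"x":11,"y":40,"z":-1,"wx":0,"wy":0,"wz":0},
  {"hand":50,"x":11.5,"y":44,"z":-1,"wx":0,"wy":0,"wz":0},
])

```text
time_s: 3.52
ee_pos: [0.5007, -0.2063, 0.1668]
tcp_rot: [-0.198, 0.715, 0.631, 0.226]
force: [-1.1, -3.8, 2.7]
opening: 0.537
finger_force: 1.9
```

```bash
cat > look.py <<'E'
from h import *
import sys
c=capture("top");cv2.imwrite("pics/%s.png"%sys.argv[1],c["color"][:,:,::-1]);X=cloud(c);z=X[...,2];
lo,hi,pl=map(float,sys.argv[2:5]);hsv=cv2.cvtColor(c["color"],cv2.COLOR_RGB2HSV)
m=win(z.shape,190,335,150,230)&(z>lo)&(z<hi)&(hsv[...,0]<22)&(hsv[...,1]>90)
r=rect(c,m,pl);print([np.round(q,1).tolist() if np.ndim(q) else round(q,2) for q in r],w2b([r[0][0]/1000,r[0][1]/1000,pl]).round(1),np.median(z[big(m)]).round(4))
p,R,s=tcp();print("tip board",w2b(p+.186*R.as_matrix()[:,2]).round(1),"F",np.round(s["force"],1),s["time_s"])
E
python3 look.py t1 .09 .125 .105
```

```text
[[540.4, -40.8], [39.6, 83.9], 47.62] [-115.7  -30.1  105. ] 0.1044
tip board [-177.5  -11.2   14.4] F [ 0.4 -2.3  2.7] 3.575
```

Request:
play_rows([
  {"hand":50,"x":0.3,"y":2.5,"z":0,"wx":0,"wy":0,"wz":0},
  {"hand":50,"x":0.6,"y":5,"z":0,"wx":0,"wy":0,"wz":0},
])

```text
time_s: 3.82
ee_pos: [0.5012, -0.2015, 0.1668]
tcp_rot: [-0.198, 0.715, 0.631, 0.225]
force: [-2.8, -9.9, 6.3]
opening: 0.536
finger_force: 5.3
```

```bash
python3 look.py t2 .09 .125 .105; python3 - <<'E'
from h import *
c=capture("scene");cv2.imwrite("pics/s2.png",cv2.resize(c["color"][150:330,130:400,::-1],None,fx=2.5,fy=2.5,interpolation=2))
t=cv2.imread("pics/t2.png");cv2.imwrite("pics/both.png",np.vstack([cv2.resize(cv2.imread("pics/s2.png"),(520,346)),cv2.resize(t[150:240,190:340],(416,250))[:, :].copy() if 0 else cv2.copyMakeBorder(cv2.resize(t[150:240,190:340],(416,250)),0,0,0,104,0)]))
E
```

```text
[[540.0, -33.6], [39.9, 87.3], 48.29] [-108.5  -28.9  105. ] 0.1045
tip board [-173.6  -11.4   14.3] F [-2.2 -6.1  2.6] 3.875
```

View pics/both.png

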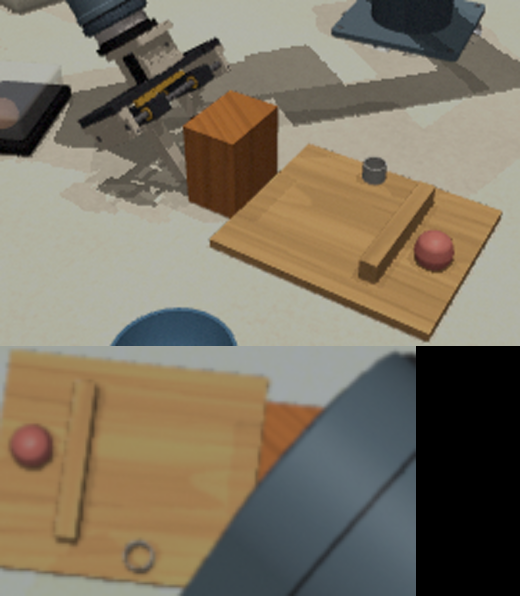

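The picture shows the mould upright at the board edge with the gripper behind it. The arm hides most of it in the top view, so I'll measure the mould's top face from the scene camera.

```bash
cat > look2.py <<'E'
from h import *
import sys
c=capture("scene");X=cloud(c);z=X[...,2];hsv=cv2.cvtColor(c["color"],cv2.COLOR_RGB2HSV)
m=win(z.shape,180,330,150,290)&(z>.09)&(z<.125)&(hsv[...,0]<22)&(hsv[...,1]>90)
# top face only: points within 4 mm of the face plane
mm=m&(z>np.percentile(z[m],60)-.006);r=rect(c,big(mm),.105)
print([np.round(q,1).tolist() if np.ndim(q) else round(q,2) for q in r],w2b([r[0][0]/1000,r[0][1]/1000,.105]).round(1))
# board-side face heights: fraction of x in board frame of side points
p,R,s=tcp();print("tip board",w2b(p+.186*R.as_matrix()[:,2]).round(1),"F",np.round(s["force"],1),s["time_s"])
E
python3 look2.py
```

```text
[[526.0, -54.0], [69.6, 95.2], 82.57] [-130.5  -17.5  105. ]
tip board [-173.6  -11.4   14.3] F [-1.3 -4.9  2.5] 3.975
```

Request:
play_rows([
  {"hand":50,"x":0.1,"y":1,"z":0,"wx":0,"wy":0,"wz":0},
  {"hand":50,"x":0.3,"y":2,"z":0,"wx":0,"wy":0,"wz":0},
  {"hand":50,"x":0.3,"y":2,"z":0,"wx":0,"wy":0,"wz":0},
])

```text
time_s: 4.35
ee_pos: [0.5014, -0.2009, 0.1671]
tcp_rot: [-0.197, 0.715, 0.632, 0.224]
force: [-4.6, -11.6, 6.1]
opening: 0.533
finger_force: 5.9
```

```bash
python3 look2.py
```

```text
[[526.1, -54.0], [70.1, 95.0], 82.89] [-130.5  -17.5  105. ]
tip board [-173.4  -11.5   14.3] F [ -4.3 -11.2   5. ] 4.4
```

Request:
play_rows([
  {"hand":50,"x":-2,"y":-15,"z":0,"wx":0,"wy":0,"wz":0},
  {"hand":50,"x":-3,"y":-22,"z":40,"wx":0,"wy":0,"wz":0},
  {"hand":50,"x":-3,"y":-22,"z":76,"wx":0,"wy":0,"wz":0},
  {"hand":50,"x":-2,"y":-14,"z":76,"wx":0,"wy":0,"wz":0},
  {"hand":50,"x":-1,"y":-8,"z":76,"wx":0,"wy":0,"wz":0},
  {"hand":50,"x":0,"y":-3,"z":76,"wx":0,"wy":0,"wz":0},
  {"hand":50,"x":0,"y":1,"z":76,"wx":0,"wy":0,"wz":0},
  {"hand":50,"x":0.5,"y":5,"z":76,"wx":0,"wy":0,"wz":0},
  {"hand":50,"x":1,"y":9,"z":76,"wx":0,"wy":0,"wz":0},
])

```text
time_s: 5.52
ee_pos: [0.5027, -0.1904, 0.2429]
tcp_rot: [-0.198, 0.715, 0.631, 0.226]
force: [0.2, -3.8, 4.7]
opening: 0.54
finger_force: 2.5
```

```bash
python3 look2.py; python3 - <<'E'
from h import *
c=capture("scene");cv2.imwrite("pics/s3.png",cv2.resize(c["color"][130:310,130:400,::-1],None,fx=2,fy=2,interpolation=2))
E
```

```text
[[519.9, -45.3], [74.8, 102.3], 83.35] [-122.7  -10.3  105. ]
tip board [-161.5  -11.4   90.5] F [-0.  -2.4  1.9] 5.575
```

View pics/s3.png

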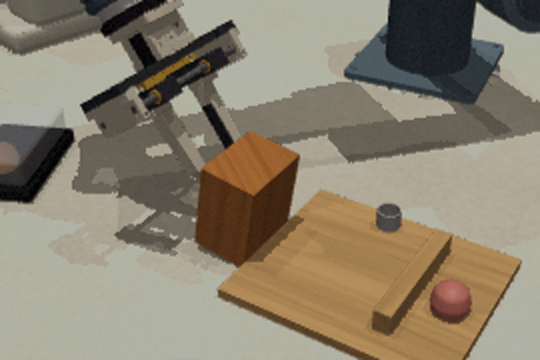

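The mould, at about (248,195) in the crop, is tipping squarely over the edge with both fingers high on its face. I'll keep pushing.

Request:
play_rows([
  {"hand":50,"x":0.6,"y":5,"z":0,"wx":0,"wy":0,"wz":0},
  {"hand":50,"x":1.2,"y":10,"z":0,"wx":0,"wy":0,"wz":0},
  {"hand":50,"x":2,"y":15,"z":0,"wx":0,"wy":0,"wz":0},
  {"hand":50,"x":2.5,"y":20,"z":0,"wx":0,"wy":0,"wz":0},
  {"hand":50,"x":3,"y":24,"z":0,"wx":0,"wy":0,"wz":0},
  {"hand":50,"x":3.5,"y":28,"z":0,"wx":0,"wy":0,"wz":0},
  {"hand":50,"x":4,"y":32,"z":0,"wx":0,"wy":0,"wz":0},
  {"hand":50,"x":4.5,"y":36,"z":0,"wx":0,"wy":0,"wz":0},
])

```text
time_s: 6.62
ee_pos: [0.5067, -0.1533, 0.2423]
tcp_rot: [-0.199, 0.715, 0.631, 0.225]
force: [0.1, 0.0, -0.4]
opening: 0.54
finger_force: 0.2
```

```bash
python3 look.py t4 .06 .15 .078; python3 - <<'E'
from h import *
c=capture("scene");cv2.imwrite("pics/s4.png",cv2.resize(c["color"][130:310,130:400,::-1],None,fx=2,fy=2,interpolation=2))
E
```

```text
[[543.0, -21.7], [113.0, 67.9], 64.93] [-96.3 -30.3  78. ] 0.1005
tip board [-124.3  -10.4   90. ] F [-0.8  1.2 -0.7] 6.675
```

View pics/s4.png

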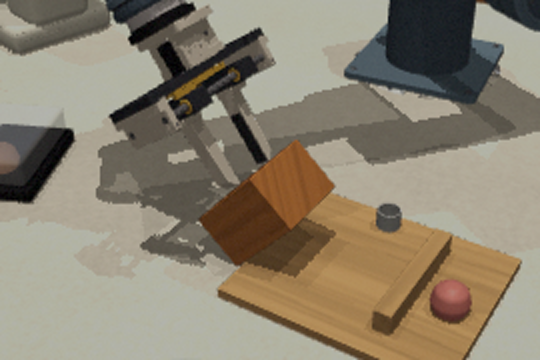

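The mould, at about (265,200), is near its balance point. I'll push a little further.

Request:
play_rows([
  {"hand":50,"x":0.6,"y":4,"z":0,"wx":0,"wy":0,"wz":0},
  {"hand":50,"x":1,"y":8,"z":0,"wx":0,"wy":0,"wz":0},
  {"hand":50,"x":1.5,"y":11,"z":2,"wx":0,"wy":0,"wz":0},
  {"hand":50,"x":1.5,"y":11,"z":5,"wx":0,"wy":0,"wz":0},
  {"hand":50,"x":1.5,"y":11,"z":10,"wx":0,"wy":0,"wz":0},
  {"hand":50,"x":-3,"y":-20,"z":40,"wx":0,"wy":0,"wz":0},
  {"hand":50,"x":-9,"y":-75,"z":60,"wx":0,"wy":0,"wz":0},
  {"hand":50,"x":-12,"y":-100,"z":60,"wx":0,"wy":0,"wz":0},
])

```text
time_s: 7.72
ee_pos: [0.4951, -0.257, 0.3046]
tcp_rot: [-0.196, 0.716, 0.631, 0.226]
force: [0.4, 0.4, 0.2]
opening: 0.538
finger_force: 0.0
```

```bash
python3 look.py t5 .06 .15 .078; python3 - <<'E'
from h import *
c=capture("scene");cv2.imwrite("pics/s5.png",cv2.resize(c["color"][130:310,130:400,::-1],None,fx=2,fy=2,interpolation=2))
R=rot(-7.1,0);go(b2w(-150,-11,100),R);go(b2w(-150,-11,30),R)
E
```

```text
[[524.9, 0.0], [104.6, 92.9], 82.85] [-77.   -9.7  78. ] 0.0774
tip board [-231.7  -12.6  150.5] F [ 0.  -2.4 -0.6] 7.775
shift mm [ 22.5 184.2 -16.5] turn [-0.604  0.078  0.003] tcp [ 0.517 -0.073  0.286]
shift mm [ 22.5 184.2 -86.5] turn [-0.604  0.078  0.003] tcp [ 0.517 -0.073  0.216]
```

View pics/s5.png

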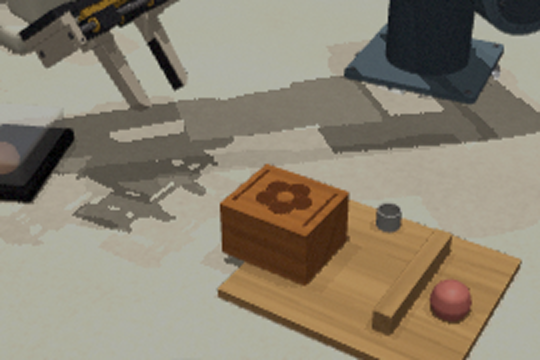

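The mould lies flat with the flower up at (283,195) in the crop. It is square, with its foot at board x of about -129. Next I push it to the rail.

Request:
play_rows([
  {"hand":50,"x":1,"y":30,"z":-50,"wx":0,"wy":0,"wz":0},
  {"hand":50,"x":3,"y":50,"z":-100,"wx":0,"wy":0,"wz":0},
  {"hand":50,"x":5,"y":65,"z":-122,"wx":0,"wy":0,"wz":0},
  {"hand":50,"x":7,"y":80,"z":-122,"wx":0,"wy":0,"wz":0},
  {"hand":50,"x":8.5,"y":92,"z":-122,"wx":0,"wy":0,"wz":0},
  {"hand":50,"x":10,"y":104,"z":-122,"wx":0,"wy":0,"wz":0},
  {"hand":50,"x":11.5,"y":116,"z":-122,"wx":0,"wy":0,"wz":0},
  {"hand":50,"x":13,"y":128,"z":-122,"wx":0,"wy":0,"wz":0},
  {"hand":50,"x":14.5,"y":140,"z":-122,"wx":0,"wy":0,"wz":0},
  {"hand":50,"x":16,"y":152,"z":-122,"wx":0,"wy":0,"wz":0},
  {"hand":50,"x":17.5,"y":162,"z":-122,"wx":0,"wy":0,"wz":0},
  {"hand":50,"x":18,"y":168,"z":-122,"wx":0,"wy":0,"wz":0},
])

```text
time_s: 9.32
ee_pos: [0.5131, -0.0856, 0.1808]
tcp_rot: [-0.198, 0.715, 0.631, 0.226]
force: [-0.1, -3.4, 2.5]
opening: 0.537
finger_force: 1.9
```

```bash
python3 look.py t6 .06 .1 .078
```

```text
[[572.7, 114.5], [34.7, 70.9], 39.87] [ 42.4 -42.9  78. ] 0.0771
tip board [-56.3  -8.5  28.4] F [ 1.5 -1.   1.1] 9.375
```

About 5 mm remain, so I'll push until the force rises.

Request:
play_rows([
  {"hand":50,"x":0.3,"y":3,"z":0,"wx":0,"wy":0,"wz":0},
  {"hand":50,"x":0.6,"y":5,"z":0,"wx":0,"wy":0,"wz":0},
  {"hand":50,"x":0.8,"y":7,"z":0,"wx":0,"wy":0,"wz":0},
  {"hand":50,"x":1,"y":8,"z":0,"wx":0,"wy":0,"wz":0},
  {"hand":50,"x":1,"y":8,"z":0,"wx":0,"wy":0,"wz":0},
])

```text
time_s: 10.0
ee_pos: [0.5139, -0.0803, 0.1811]
tcp_rot: [-0.197, 0.715, 0.632, 0.224]
force: [-6.3, -14.5, 6.5]
opening: 0.539
finger_force: 7.5
```

Request:
play_rows([
  {"hand":50,"x":-3,"y":-25,"z":0,"wx":0,"wy":0,"wz":0},
  {"hand":70,"x":-8,"y":-60,"z":40,"wx":0,"wy":0,"wz":0},
  {"hand":70,"x":-30,"y":-70,"z":95,"wx":0,"wy":0,"wz":0},
  {"hand":70,"x":-60,"y":-90,"z":150,"wx":-0.1,"wy":0,"wz":0},
  {"hand":70,"x":-60,"y":-110,"z":200,"wx":-0.2,"wy":0.02,"wz":0},
  {"hand":70,"x":-60,"y":-110,"z":220,"wx":-0.35,"wy":0.04,"wz":0},
  {"hand":70,"x":-60,"y":-110,"z":220,"wx":-0.5,"wy":0.06,"wz":0},
  {"hand":70,"x":-60,"y":-110,"z":220,"wx":-0.604,"wy":0.078,"wz":0},
])

```text
time_s: 11.0
ee_pos: [0.4536, -0.1876, 0.4009]
tcp_rot: [-0.0, 0.75, 0.662, -0.001]
force: [-0.1, 0.1, -0.4]
opening: 0.754
finger_force: 0.0
```

```bash
python3 look.py t7 .06 .1 .078; python3 - <<'E'
from h import *
R=rot(3.5);go([.515,.372,.20],R,.167);go([.515,.372,.034],R,.167)
E
```

```text
[[536.4, 83.2], [105.6, 92.4], 82.85] [  6.9 -10.8  78. ] 0.0773
tip board [-272.7   38.2  214.9] F [0.2 1.3 1.1] 11.05
shift mm [ 61.4 559.3 -33.8] turn [ 0.005 -0.002  0.185] tcp [0.515 0.372 0.367]
shift mm [  61.4  559.3 -199.8] turn [ 0.005 -0.002  0.185] tcp [0.515 0.372 0.201]
```

The mould is flush with the rail: its leading end is at about 59.7 mm, it is square, and it sits 11 mm off the middle line. Next I go above the scraper and check it with the wrist camera.

Request:
play_rows([
  {"hand":70,"x":6,"y":55,"z":0,"wx":0,"wy":0,"wz":0.02},
  {"hand":70,"x":12,"y":112,"z":0,"wx":0,"wy":0,"wz":0.04},
  {"hand":70,"x":18,"y":168,"z":0,"wx":0,"wy":0,"wz":0.06},
  {"hand":70,"x":24,"y":224,"z":0,"wx":0,"wy":0,"wz":0.08},
  {"hand":70,"x":30,"y":280,"z":0,"wx":0,"wy":0,"wz":0.1},
  {"hand":70,"x":36,"y":336,"z":0,"wx":0,"wy":0,"wz":0.12},
  {"hand":70,"x":42,"y":392,"z":0,"wx":0,"wy":0,"wz":0.14},
  {"hand":70,"x":48,"y":448,"z":0,"wx":0,"wy":0,"wz":0.16},
  {"hand":70,"x":55,"y":504,"z":-10,"wx":0,"wy":0,"wz":0.18},
  {"hand":70,"x":61,"y":559,"z":-34,"wx":0,"wy":0,"wz":0.185},
  {"hand":70,"x":61,"y":559,"z":-34,"wx":0,"wy":0,"wz":0.185},
  {"hand":70,"x":61,"y":559,"z":-34,"wx":0,"wy":0,"wz":0.185},
])

```text
time_s: 12.55
ee_pos: [0.5147, 0.3705, 0.366]
tcp_rot: [-0.002, 0.685, 0.728, -0.001]
force: [-0.3, -0.2, 0.4]
opening: 0.75
finger_force: 0.0
```

```bash
python3 - <<'E'
from h import *
p,R,s=tcp();c=capture("wrist");H=c["hand_eye"]
T=np.eye(4);T[:3,:3]=R.as_matrix();T[:3,3]=p;C=T@H
c["R"]=C[:3,:3].T;c["t"]=-C[:3,:3].T@C[:3,3]
X=cloud(c);z=X[...,2];np.savez("w1.npz",**c);cv2.imwrite("pics/w1.png",c["color"][:,:,::-1])
near=(abs(X[...,0]-.515)<.06)&(abs(X[...,1]-.375)<.07)&(c["depth"]>0)
for n,lo,hi,pl in[("grip",.045,.07,.056),("sole",.0085,.018,.012),("sole+grip",.0085,.07,.012)]:
    m=near&(z>lo)&(z<hi)
    if m.sum()<50:print(n,"few");continue
    r=rect(c,m,pl);mm=big(m);print(n,mm.sum(),[np.round(q,1).tolist() if np.ndim(q) else round(q,2) for q in r],np.median(z[mm]).round(4))
    q=X[mm][:,:2]*1000;print("  cloud rect",[np.round(a,1) for a in cv2.minAreaRect(q.astype(np.float32))],np.percentile(q,[2,98],0).round(1).tolist())
E
```

```text
grip 1296 [[524.6, 381.9], [19.7, 60.9], 3.56] 0.0568
  cloud rect [array([524.7, 381.3]), array([20. , 60.5]), np.float64(3.6)] [[514.3, 352.7], [534.6, 410.9]]
sole 1129 [[524.9, 380.6], [35.5, 82.6], 3.22] 0.0131
  cloud rect [array([524.9, 380.7]), array([35.5, 82.5]), np.float64(3.2)] [[506.1, 341.3], [543.0, 421.6]]
sole+grip 2482 [[525.0, 379.4], [35.5, 84.9], 3.22] 0.0531
  cloud rect [array([524.9, 380.7]), array([35.5, 82.5]), np.float64(3.2)] [[506.9, 344.0], [542.2, 420.7]]
```

View pics/w1.png

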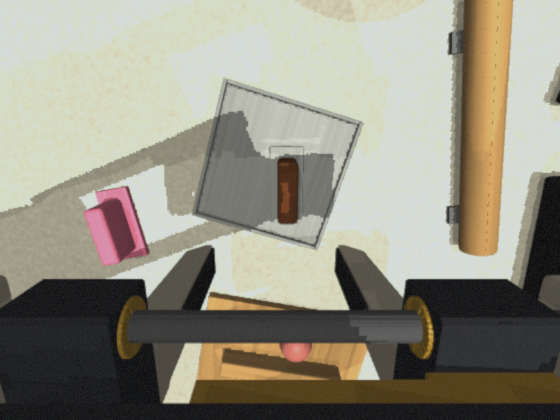

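The wrist view shows the dark grip at (288,190), centred in its sole in the tray, and the pink look-alike well away at (115,225). The scraper is at (525,381) mm with its axis at 3.4°, and its sizes match. I'll grasp it.

Request:
play_rows([
  {"hand":60,"x":10,"y":10,"z":-40,"wx":0,"wy":0,"wz":0},
  {"hand":60,"x":10,"y":10,"z":-90,"wx":0,"wy":0,"wz":0},
  {"hand":60,"x":10,"y":10,"z":-130,"wx":0,"wy":0,"wz":0},
  {"hand":60,"x":10,"y":10,"z":-155,"wx":0,"wy":0,"wz":0},
  {"hand":60,"x":10,"y":10,"z":-164,"wx":0,"wy":0,"wz":0},
  {"hand":60,"x":10,"y":10,"z":-165,"wx":0,"wy":0,"wz":0},
])

```text
time_s: 13.35
ee_pos: [0.5255, 0.3799, 0.2026]
tcp_rot: [-0.001, 0.686, 0.728, 0.0]
force: [0.1, -0.3, 0.2]
opening: 0.646
finger_force: 0.0
```

```bash
python3 - <<'E'
from h import *
go([.5249,.381,.034],rot(3.4),.167);print(tcp()[2]["force"])
E
```

```text
shift mm [-0.6  1.1 -1.6] turn [-0.002 -0.001  0.   ] tcp [0.525 0.381 0.201]
[ 0.06077239 -0.34470003  0.18461992]
```

Request:
play_rows([
  {"hand":40,"x":-0.5,"y":1,"z":-1,"wx":0,"wy":0,"wz":0},
  {"hand":15,"x":-0.5,"y":1,"z":-1,"wx":0,"wy":0,"wz":0},
  {"hand":10,"x":-0.5,"y":1,"z":-1,"wx":0,"wy":0,"wz":0},
  {"hand":10,"x":-0.5,"y":1,"z":-1,"wx":0,"wy":0,"wz":0},
  {"hand":10,"x":-0.5,"y":1,"z":-1,"wx":0,"wy":0,"wz":0},
  {"hand":10,"x":-0.5,"y":1,"z":-1,"wx":0,"wy":0,"wz":0},
  {"hand":10,"x":-0.5,"y":1,"z":-1,"wx":0,"wy":0,"wz":0},
], squeeze=30)

```text
time_s: 14.22
ee_pos: [0.5246, 0.3818, 0.201]
tcp_rot: [-0.001, 0.685, 0.728, 0.0]
force: [-0.6, -0.1, 2.5]
opening: 0.215
finger_force: 30.0
```

Request:
play_rows([
  {"hand":10,"x":0,"y":0,"z":10,"wx":0,"wy":0,"wz":0},
  {"hand":10,"x":0,"y":0,"z":40,"wx":0,"wy":0,"wz":0},
  {"hand":10,"x":0,"y":0,"z":85,"wx":0,"wy":0,"wz":0},
  {"hand":10,"x":0,"y":0,"z":130,"wx":0,"wy":0,"wz":0},
  {"hand":10,"x":0,"y":0,"z":150,"wx":0,"wy":0,"wz":0},
  {"hand":10,"x":0,"y":0,"z":150,"wx":0,"wy":0,"wz":0},
])

```text
time_s: 14.98
ee_pos: [0.5247, 0.3819, 0.3531]
tcp_rot: [-0.0, 0.685, 0.728, 0.002]
force: [0.8, 0.4, -2.3]
opening: 0.216
finger_force: 30.0
```

```bash
python3 - <<'E'
from h import *
go(b2w(-17,-10.8,138),rot(82.9),.167);print(tcp()[2]["force"])
E
```

```text
shift mm [   8.7 -322.4  -48.1] turn [-0.004 -0.     1.387] tcp [0.533 0.059 0.305]
[ 0.81023931  0.4308089  -2.28702196]
```

Request:
play_rows([
  {"hand":10,"x":1,"y":-30,"z":0,"wx":0,"wy":0,"wz":0.14},
  {"hand":10,"x":2,"y":-65,"z":0,"wx":0,"wy":0,"wz":0.28},
  {"hand":10,"x":3,"y":-100,"z":0,"wx":0,"wy":0,"wz":0.42},
  {"hand":10,"x":4,"y":-135,"z":0,"wx":0,"wy":0,"wz":0.56},
  {"hand":10,"x":5,"y":-170,"z":0,"wx":0,"wy":0,"wz":0.7},
  {"hand":10,"x":6,"y":-205,"z":0,"wx":0,"wy":0,"wz":0.84},
  {"hand":10,"x":7,"y":-240,"z":0,"wx":0,"wy":0,"wz":0.98},
  {"hand":10,"x":8,"y":-275,"z":0,"wx":0,"wy":0,"wz":1.12},
  {"hand":10,"x":9,"y":-305,"z":0,"wx":0,"wy":0,"wz":1.26},
  {"hand":10,"x":9,"y":-322,"z":-20,"wx":0,"wy":0,"wz":1.387},
  {"hand":10,"x":9,"y":-322,"z":-48,"wx":0,"wy":0,"wz":1.387},
  {"hand":10,"x":9,"y":-322,"z":-48,"wx":0,"wy":0,"wz":1.387},
])

```text
time_s: 16.48
ee_pos: [0.5319, 0.0595, 0.2995]
tcp_rot: [-0.005, 0.062, 0.998, -0.001]
force: [-0.9, 0.8, -1.5]
opening: 0.215
finger_force: 30.0
```

```bash
python3 - <<'E'
from h import *
go(b2w(-17,-10.8,108),rot(82.9),.167);print(tcp()[2]["force"])
E
```

```text
shift mm [  1.5  -0.  -24.5] turn [ 0.001 -0.009  0.001] tcp [0.533 0.059 0.275]
[-0.85630639  0.8066895  -1.5291437 ]
```

Request:
play_rows([
  {"hand":10,"x":0,"y":0,"z":-10,"wx":0,"wy":0,"wz":0},
  {"hand":10,"x":0,"y":0,"z":-20,"wx":0,"wy":0,"wz":0},
  {"hand":10,"x":0,"y":0,"z":-24,"wx":0,"wy":0,"wz":0},
  {"hand":10,"x":0,"y":0,"z":-24,"wx":0,"wy":0,"wz":0},
])

```text
time_s: 16.98
ee_pos: [0.5334, 0.0599, 0.2786]
tcp_rot: [-0.001, 0.062, 0.998, -0.001]
force: [-0.1, -0.6, -1.9]
opening: 0.213
finger_force: 30.0
```

```bash
python3 - <<'E'
from h import *
go(b2w(-17,-10.8,108),rot(82.9),.167);print(tcp()[2]["force"])
E
```

```text
shift mm [-0.  -0.4 -3.6] turn [ 0.001 -0.002 -0.001] tcp [0.533 0.059 0.275]
[-0.09699235 -0.59204637 -1.93562908]
```

Request:
play_rows([
  {"hand":10,"x":0,"y":0,"z":-1,"wx":0,"wy":0,"wz":0},
  {"hand":10,"x":0,"y":0,"z":-2,"wx":0,"wy":0,"wz":0},
  {"hand":10,"x":0,"y":0,"z":-3,"wx":0,"wy":0,"wz":0},
  {"hand":10,"x":0,"y":0,"z":-3,"wx":0,"wy":0,"wz":0},
])

```text
time_s: 17.48
ee_pos: [0.5335, 0.0597, 0.2758]
tcp_rot: [-0.001, 0.062, 0.998, -0.001]
force: [-0.6, -0.0, -1.7]
opening: 0.211
finger_force: 30.0
```

Request:
play_rows([
  {"hand":10,"x":0,"y":0,"z":-1,"wx":0,"wy":0,"wz":0},
  {"hand":10,"x":0,"y":0,"z":-1,"wx":0,"wy":0,"wz":0},
])

```text
time_s: 17.73
ee_pos: [0.5336, 0.0597, 0.2749]
tcp_rot: [-0.001, 0.062, 0.998, -0.001]
force: [0.2, 0.1, -0.5]
opening: 0.213
finger_force: 30.0
```

Request:
play_rows([
  {"hand":10,"x":0,"y":0,"z":-1,"wx":0,"wy":0,"wz":0},
  {"hand":10,"x":0,"y":0,"z":-1,"wx":0,"wy":0,"wz":0},
])

```text
time_s: 17.98
ee_pos: [0.5335, 0.0598, 0.2749]
tcp_rot: [-0.0, 0.062, 0.998, -0.001]
force: [-3.0, -0.4, 7.5]
opening: 0.215
finger_force: 30.0
```

Request:
play_rows([
  {"hand":10,"x":0,"y":0,"z":-0.7,"wx":0,"wy":0,"wz":0},
  {"hand":10,"x":0,"y":0,"z":-0.7,"wx":0,"wy":0,"wz":0},
  {"hand":10,"x":0.2,"y":2,"z":-0.7,"wx":0,"wy":0,"wz":0},
  {"hand":10,"x":0.5,"y":4,"z":-0.7,"wx":0,"wy":0,"wz":0},
])

```text
time_s: 18.48
ee_pos: [0.5346, 0.063, 0.275]
tcp_rot: [0.001, 0.062, 0.998, -0.002]
force: [-1.8, -5.0, 10.7]
opening: 0.21
finger_force: 30.0
```

Request:
play_rows([
  {"hand":10,"x":0.3,"y":3,"z":0,"wx":0,"wy":0,"wz":0},
  {"hand":10,"x":0.7,"y":6,"z":0,"wx":0,"wy":0,"wz":0},
  {"hand":10,"x":1.1,"y":9,"z":0,"wx":0,"wy":0,"wz":0},
  {"hand":10,"x":1.5,"y":12,"z":0,"wx":0,"wy":0,"wz":0},
])

```text
time_s: 18.98
ee_pos: [0.5366, 0.0748, 0.275]
tcp_rot: [0.001, 0.062, 0.998, -0.002]
force: [0.1, -4.5, 10.2]
opening: 0.216
finger_force: 30.0
```

Request:
play_rows([
  {"hand":10,"x":0.4,"y":3,"z":0,"wx":0,"wy":0,"wz":0},
  {"hand":10,"x":0.8,"y":6,"z":0,"wx":0,"wy":0,"wz":0},
  {"hand":10,"x":1.1,"y":9,"z":0,"wx":0,"wy":0,"wz":0},
  {"hand":10,"x":1.5,"y":12,"z":0,"wx":0,"wy":0,"wz":0},
  {"hand":10,"x":1.9,"y":15,"z":0,"wx":0,"wy":0,"wz":0},
  {"hand":10,"x":2.2,"y":18,"z":0,"wx":0,"wy":0,"wz":0},
])

```text
time_s: 19.73
ee_pos: [0.5389, 0.0929, 0.275]
tcp_rot: [0.002, 0.062, 0.998, -0.002]
force: [1.2, -5.3, 8.9]
opening: 0.214
finger_force: 30.0
```

Request:
play_rows([
  {"hand":10,"x":0.4,"y":3,"z":0,"wx":0,"wy":0,"wz":0},
  {"hand":10,"x":0.8,"y":6,"z":0,"wx":0,"wy":0,"wz":0},
  {"hand":10,"x":1.1,"y":9,"z":0,"wx":0,"wy":0,"wz":0},
  {"hand":10,"x":1.5,"y":12,"z":0,"wx":0,"wy":0,"wz":0},
  {"hand":10,"x":1.9,"y":15,"z":0,"wx":0,"wy":0,"wz":0},
  {"hand":10,"x":1.9,"y":15,"z":0,"wx":0,"wy":0,"wz":0},
])

```text
time_s: 20.48
ee_pos: [0.5407, 0.1081, 0.275]
tcp_rot: [0.002, 0.062, 0.998, -0.001]
force: [1.4, -3.5, 8.7]
opening: 0.211
finger_force: 30.0
```

Request:
play_rows([
  {"hand":10,"x":0,"y":0,"z":10,"wx":0,"wy":0,"wz":0},
  {"hand":10,"x":0,"y":0,"z":40,"wx":0,"wy":0,"wz":0},
  {"hand":10,"x":0,"y":0,"z":80,"wx":0,"wy":0,"wz":0},
  {"hand":10,"x":0,"y":0,"z":80,"wx":0,"wy":0,"wz":0},
])

```text
time_s: 20.98
ee_pos: [0.5405, 0.1089, 0.3563]
tcp_rot: [0.003, 0.062, 0.998, -0.0]
force: [-0.0, 0.3, -3.0]
opening: 0.213
finger_force: 30.0
```

```bash
python3 - <<'E'
from h import *
go([.5247,.3815,.187],rot(3.4),.167);print(tcp()[2]["force"])
E
python3 look.py t8 .06 .1 .078
```

```text
shift mm [-15.8 272.6  -2.3] turn [ 0.004  0.003 -1.388] tcp [0.525 0.382 0.354]
[-0.0174837   0.27134855 -3.019213  ]
[[517.6, 61.0], [56.5, 60.4], 83.43] [-17.5   5.1  78. ] 0.0773
tip board [ 32.6 -11.2 168.2] F [-0.3 -0.3 -1.6] 21.025
```

Request:
play_rows([
  {"hand":10,"x":-2,"y":27,"z":0,"wx":0,"wy":0,"wz":-0.14},
  {"hand":10,"x":-3,"y":54,"z":0,"wx":0,"wy":0,"wz":-0.28},
  {"hand":10,"x":-5,"y":82,"z":0,"wx":0,"wy":0,"wz":-0.42},
  {"hand":10,"x":-6,"y":110,"z":0,"wx":0,"wy":0,"wz":-0.56},
  {"hand":10,"x":-8,"y":138,"z":0,"wx":0,"wy":0,"wz":-0.7},
  {"hand":10,"x":-10,"y":165,"z":0,"wx":0,"wy":0,"wz":-0.84},
  {"hand":10,"x":-11,"y":192,"z":0,"wx":0,"wy":0,"wz":-0.98},
  {"hand":10,"x":-13,"y":220,"z":0,"wx":0,"wy":0,"wz":-1.12},
  {"hand":10,"x":-14,"y":247,"z":0,"wx":0,"wy":0,"wz":-1.26},
  {"hand":10,"x":-16,"y":272.5,"z":0,"wx":0,"wy":0,"wz":-1.388},
  {"hand":10,"x":-16,"y":272.5,"z":0,"wx":0,"wy":0,"wz":-1.388},
  {"hand":10,"x":-16,"y":272.5,"z":0,"wx":0,"wy":0,"wz":-1.388},
])

```text
time_s: 22.52
ee_pos: [0.5233, 0.3808, 0.3515]
tcp_rot: [-0.001, 0.685, 0.728, -0.002]
force: [0.6, -0.1, -2.3]
opening: 0.215
finger_force: 30.0
```

```bash
python3 - <<'E'
from h import *
go([.5247,.3815,.034],rot(3.4),.167);print(tcp()[2]["force"])
E
python3 look.py t9 .06 .1 .078
```

```text
shift mm [   1.4    0.7 -150.5] turn [ 0.    -0.004 -0.002] tcp [0.525 0.382 0.201]
[ 0.58832118 -0.09844953 -2.27938279]
[[536.4, 83.3], [105.5, 92.4], 82.89] [  6.9 -10.8  78. ] 0.0773
tip board [300.2  39.4 165.9] F [-0.5 -0.5 -0.7] 22.575
```

The mould hasn't moved. I'll lower the scraper.

Request:
play_rows([
  {"hand":10,"x":1,"y":0.5,"z":-45,"wx":0,"wy":0,"wz":0},
  {"hand":10,"x":1,"y":0.5,"z":-90,"wx":0,"wy":0,"wz":0},
  {"hand":10,"x":1,"y":0.5,"z":-125,"wx":0,"wy":0,"wz":0},
  {"hand":10,"x":1,"y":0.5,"z":-140,"wx":0,"wy":0,"wz":0},
  {"hand":10,"x":1,"y":0.5,"z":-147,"wx":0,"wy":0,"wz":0},
  {"hand":10,"x":1,"y":0.5,"z":-150,"wx":0,"wy":0,"wz":0},
  {"hand":10,"x":1,"y":0.5,"z":-151,"wx":0,"wy":0,"wz":0},
  {"hand":10,"x":1,"y":0.5,"z":-151,"wx":0,"wy":0,"wz":0},
])

```text
time_s: 23.58
ee_pos: [0.5249, 0.382, 0.203]
tcp_rot: [-0.001, 0.686, 0.728, 0.001]
force: [0.4, -0.0, -1.8]
opening: 0.212
finger_force: 30.0
```

Request:
play_rows([
  {"hand":10,"x":0,"y":0,"z":-1,"wx":0,"wy":0,"wz":0},
  {"hand":10,"x":0,"y":0,"z":-2,"wx":0,"wy":0,"wz":0},
  {"hand":10,"x":0,"y":0,"z":-2,"wx":0,"wy":0,"wz":0},
])

```text
time_s: 23.95
ee_pos: [0.5247, 0.3819, 0.201]
tcp_rot: [-0.001, 0.686, 0.728, 0.0]
force: [-2.2, -0.6, 4.9]
opening: 0.216
finger_force: 30.0
```

Contact with the tray floor. I'll release the scraper and rise.

Request:
play_rows([
  {"hand":30,"x":0,"y":0,"z":0,"wx":0,"wy":0,"wz":0},
  {"hand":55,"x":0,"y":0,"z":0,"wx":0,"wy":0,"wz":0},
  {"hand":55,"x":0,"y":0,"z":0,"wx":0,"wy":0,"wz":0},
  {"hand":55,"x":0,"y":0,"z":0,"wx":0,"wy":0,"wz":0},
  {"hand":55,"x":0,"y":0,"z":20,"wx":0,"wy":0,"wz":0},
  {"hand":55,"x":0,"y":0,"z":60,"wx":0,"wy":0,"wz":0},
  {"hand":55,"x":0,"y":0,"z":120,"wx":0,"wy":0,"wz":0},
  {"hand":55,"x":-10,"y":-10,"z":165,"wx":0,"wy":0,"wz":0},
  {"hand":55,"x":-10,"y":-10,"z":165,"wx":0,"wy":0,"wz":0},
])

```text
time_s: 25.08
ee_pos: [0.515, 0.3719, 0.3701]
tcp_rot: [0.001, 0.686, 0.728, 0.004]
force: [0.3, 0.2, 0.1]
opening: 0.592
finger_force: 0.0
```

```bash
python3 - <<'E'
from h import *
p,R,s=tcp();c=capture("wrist");T=np.eye(4);T[:3,:3]=R.as_matrix();T[:3,3]=p;C=T@c["hand_eye"]
c["R"]=C[:3,:3].T;c["t"]=-C[:3,:3].T@C[:3,3];X=cloud(c);z=X[...,2]
near=(abs(X[...,0]-.52)<.06)&(abs(X[...,1]-.38)<.07)&(c["depth"]>0)
for lo,hi,pl in[(.045,.07,.056),(.0085,.018,.012)]:
    m=near&(z>lo)&(z<hi);r=rect(c,m,pl);print(r,np.median(z[big(m)]))
print(s["force"],s["time_s"])
cv2.imwrite("pics/s9.png",np.hstack([cv2.resize(c["color"],(400,300)),cv2.resize(capture("scene")["color"],(400,300))])[:,:,::-1])
E
python3 look.py t10 .06 .1 .078
```

```text
((524.3038940429688, 381.5528259277344), (19.26624870300293, 61.91399002075195), 3.2802534103393555) 0.056640107574572954
((524.3387451171875, 380.402099609375), (35.88589859008789, 83.74493408203125), 3.708458185195923) 0.01301670679141383
[0.32991808 0.22280232 0.11614213] 25.075
[[536.3, 83.3], [105.5, 92.6], 82.85] [  7.  -10.7  78. ] 0.0772
tip board [290.4  47.3 178. ] F [-0.9  0.4  0.1] 25.225
```

View pics/s9.png

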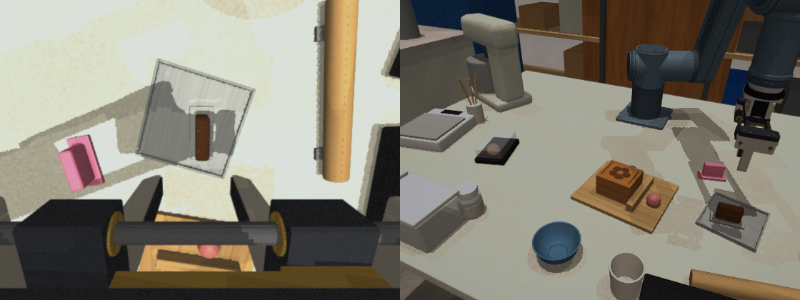

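The scraper stands upright in the tray (left view at about (203,138)). The mould is against the rail with the carving up (right view at about (620,180)), and the bystanders are in place.

```bash
python3 -c "
from cell import *
print(job_done())"
```

```text
the job is handed in; nothing more can be done
None
```

The job is handed in, with no verdict returned: the last check before hand-in showed the mould flush to the rail carving up after the full stroke, the scraper upright in its tray and the bystanders in place, at about 25 s of the 72 s allowed.

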